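# Hang the second storage arm on the slotted stand

### The arm

A 6-joint arm with a two-finger parallel gripper is mounted at the origin on the work surface. World frame = base frame: x ahead of the robot, y to its left, z up, the work surface at z = 0. Lengths are in m, angles in rad, forces in N, time in s.
With the tool pointing down it reaches from about 0.35 to 0.85 m from the base axis. Payload 8.1 kg.
Tool frame: the origin (TCP) lies on the centre line of the jaws, within the pads' length; the fingertips stand ctrl.tcp_to_tips ahead of it and the grasp point (between the pads) lies 8 mm behind it (ctrl.tcp_to_tips is the distance from the TCP to the fingertips, in m); z points along the fingers, y is the direction in which the jaws open and shut (so a half turn about z gives the same grasp; the last joint's range is limited). The gripper opens to 93 mm and grips with 3 to 60 N. Pads are 15 mm wide; open, the fingers measure 128 mm over their backs; the gripper's body (75 mm by 188 mm) begins 65 mm behind the grasp point.
Start: joints at [-1.287, 0.13, 1.488, -0, 1.523, -0.085], TCP at [0.216, -0.56, 0.23] pointing down, gripper open.
Joint ranges: [-2.96, 2.96], [-0.89, 2.26], [0.02, 2.5], [-1.34, 4.48], [0, 2.73], [-2.66, 2.66]. Speed limits (rad/s): [2.39, 2.39, 2.79, 3.14, 3.14, 3.14].

### API

Orientations are given as [roll, pitch, yaw] about the fixed x, y, z axes, in that order (R = Rz(yaw) Ry(pitch) Rx(roll)).
In Python, from workcell import ctrl gives the robot as it stands. The module is installed in compiled form; this text tells all that it offers.
- The arm moves only by the shell command python3 -m pendant 'ROWS' [FORCE]. ROWS is JSON, a list of rows, each a list of 7 numbers: the finger opening in mm, from 0 to 93, then the shift along the tool's x, y, z in mm, then the turn, a rotation vector about the tool's x, y, z in degrees. A call has 1 to 10 rows; each row is the pose to reach, as a shift and turn from the pose commanded when the call began, along the tool's axes at that moment; what a row does not reach only later rows make up. A row lasts 1/8 s, in which the tool goes at most 62.5 mm and 10.7 degrees, less where a joint would pass 70% of its speed; a pose out of reach is approached as far as the arm can. A call with a gripper value outside its range is refused whole. The fingers move at their own pace and stop on an object; FORCE is the grip in N (left out, the last holds). Time passes only in rows, so rows that repeat a pose let the fingers close. It gives the time, the measured TCP pose, the force and the opening at its end, in the units of the state.
- ctrl.sense(): the state, without advancing time (a new reading comes with each control period).
- ctrl.grab_frame(name): name is "side" or "top"; returns a dict with "color" (480x640x3 uint8, red, green, blue), "mtx" (3x3 intrinsics, pixels), "k1" (the pictures are not rectified: a ray, as slopes to the right and down, at radius r is drawn at 1 + k1 r^2 times it, then the intrinsics apply), "xyz" and "orientation" of the camera in the world. Camera axes: x right, y down, z forward; pixel columns grow to the right and rows downward; lengths in m; the calibration is good to about 2 mm. A picture is of the moment at which its call begins. There is no depth.
- ctrl.job_done(): hands the job in, once; it reports no verdict.
The state is a dict: "t": time; "joints": joint angles; "dq": joint speeds; "tau": joint torques, N m; "ee_pos": TCP position; "ee_rot": TCP orientation; "ft_force": force on the tool from outside, world axes, zero at the start; "wrist_torque": the same for the moment, N m; "width": finger opening in m.
Only numpy, scipy, OpenCV 4.12 (cv2) and the standard library are available. Lean on these libraries where they do the work, as an engineer would, in place of code of your own. Each camera call takes 0.05 s, during which the arm holds its last target. There are 200 camera calls.

### The job

Hook the loose steel storage arm into the top slots of the empty upright of the display stand, level with the arm that already hangs on the other upright, and press it down until it is fully home and its spring catch has snapped in. Feel your way and do not force it, because the thin slotted strips bend easily; then let go and leave the rest of the table as it is.

Things in the scene. Friction and masses are not known exactly. Their poses are not given: they have to be found in the camera images.
- bracket: Loose storage arm: bare-steel U-section, open below, 26 mm wide (y), 70 high, 150 long, 0.26 to 0.5 kg; starts standing upright on its flat underside. Origin: rear face, mid-width, at the underside. +z up, +x out of the rear face (into the upright when hung); the arm reaches to x = -150 mm, where an end stop rises to z = 92 mm. Underside flat to x = -90 mm, then slopes up. Cheeks 4 mm thick.
- grip (a point): Point on the arm's flat top, mid-width, 65 mm from the rear face, near its balance point: grip here across the 26 mm width from above. 70 mm above the underside. Let go higher than 4 mm above its locked height, the arm is pushed out again by its spring catch. 5 to 15 N of push brings it down; if not held, push near its rear end: further out it sags and jams.
- claws (a point): On the arm's rear face, mid-width, level with the underside of the two upper claws' necks (57 mm up). Four claws stick out of the rear: at y = +-11 mm, here and 40 mm lower. Each is 4 mm thick (y): a neck 9 mm high running 9 mm back from the face, and at its end a lip 4 mm thick hanging 9 mm below the neck; throat between face and lip 5 mm.
- catch (a joint): Spring slide on top of the arm's rear end (to z = 79 mm, thumb tab to 90), with 2 prongs 7 mm out of the rear face at z = 71 to 79. 0 m = fully out; 4 N pushes it at 0, 9 N at 0.007; range 0.009. With claws in the slots the strip pushes it back 4 to 7 mm and its rub holds the arm up; within 2 mm of fully down it snaps out into the slots above the claws, which locks the arm.
- stand: Fixed grey stand: two posts, tops at 275 mm, each with a white slotted steel strip 44 mm wide on its front. Origin: on the table, in the plane of the strips' front faces, midway between them. The fronts look to -x, +y runs along the front. The strip centred on y = -100 mm already carries an arm in its top slots; the one on y = +100 is empty. Feet 8 mm high, 50 wide, reach 75 mm out in front.
- seat (a point): Fixed to the stand, on the empty strip's front face, on its centre line, 150 mm above the table: where the loose arm's origin belongs when locked, axes parallel to the stand's. True in depth and sideways, nominal in height: the strips are screwed on through long holes and sit anywhere from 12 mm lower to 12 mm higher, which no reading tells; feel or see it. The locked arm has 2 mm of play and sags 2 or 3 degrees.
- top_row (a point): Fixed to the stand, on the empty strip's front face and centre line, at the nominal lower edge of the top slots, 207 mm above the table (same unknown +-12 mm). Slots are in two columns 11 mm either side, 7.5 mm wide, 24 mm high, 40 mm apart in height, five rows; strip 3 mm thick, hollow 14 mm behind. Claws pass straight in with the arm 9 to 15 mm above its locked height.
- mug: White mug, 76 mm wide, 85 mm high, in front of the stand between its posts; a bystander. Origin at the centre of its underside.
- tin: Closed tin, 72 mm wide, 95 mm high, bystander; it and the loose arm swap places from start to start. Origin at the centre of its underside.
- game_box: Flat cardboard box 260 x 200 x 42 mm, bystander. Origin at the centre of its underside.
- candlestick: Short brass candlestick 98 mm high, 80 mm wide, bystander. Origin at the centre of its underside.
- spray_bottle: White plastic bottle 64 mm wide, 190 mm high, bystander. Origin at the centre of its underside.
- hammer: Hammer 260 mm long lying on the table, bystander.
- basket: Yellow plastic basket 160 x 220 x 70 mm, bystander. Origin at the centre of its underside.

How it is judged:
On the way:
1. the arm's claws are through the slots of the empty upright, with the catch pushed back by the strip (x of bracket in the frame of seat above -0.0045 m and y of bracket in the frame of seat between -0.005 and 0.005 m and z of bracket in the frame of seat between -0.016 and 0.03 m and value of joint catch above 0.002 m), for 0.05 s.
At the end, for the whole second after the job is handed in: The loose arm hangs at rest in the top two rows of the empty strip: origin within 4 mm of the seat sideways, -4 to +3 mm in depth, 15 mm in height (the strips' unknown height included), upright within 0.08 rad, the catch sprung out to less than 2.5 mm (x of bracket in the frame of seat between -0.004 and 0.003 m and y of bracket in the frame of seat between -0.004 and 0.004 m and z of bracket in the frame of seat between -0.015 and 0.015 m and angle between bracket's own z axis and vertical below 0.08 rad and value of joint catch below 0.0025 m and linear speed of bracket below 0.02 m/s); the robot touches nothing.
It fails at once if the stand or its strips are forced: more than 75 N of contact on the stand (contact force between stand and anything else above 75 N).
It fails at once if a bystander is moved by more than 30 mm (distance of any of mug, tin, game_box, candlestick, spray_bottle, hammer, basket from where it was at the start of the episode above 0.03 m).
It also fails if it takes over 58 s, if anything falls off the work surface, if the arm or the gripper's body presses on something with over 40 N, if the wrist force passes 120 N, or if a joint passes its speed limit or range.

## Working session

There is one attempt and no reset: what is moved stays moved. The work goes in short steps, Python scripts to look and compute and a shell command to move; the robot and the scene stay as the last step left them, time stands still between calls to the robot, and variables do not carry over. Pictures are saved under pics/ and viewed, about 8 in all and at most 12, crops included, and the job is handed in when it is done.

```bash
mkdir -p pics; python3 - <<'E'
from workcell import ctrl
import cv2,json,numpy as np
s=ctrl.sense(); print(s, ctrl.tcp_to_tips)
for n in("side","top"):
    f=ctrl.grab_frame(n); cv2.imwrite(f"pics/{n}0.png",f["color"][:,:,::-1]); print(n,{k:v for k,v in f.items() if k!="color"})
E
```

```text
{'t': 0.0, 'joints': array([-1.28739602e+00,  1.31163548e-01,  1.48929505e+00, -3.01703377e-05,
        1.52300830e+00, -8.53886227e-02]), 'dq': array([-0.00010737, -0.00017643, -0.00026523, -0.00161388,  0.00175685,
        0.00077941]), 'tau': array([-3.27478392e-04, -5.59833348e+01, -4.91770720e+01,  7.66608864e-02,
        3.54660605e-02, -1.39716312e-04]), 'ee_pos': array([ 0.21615031, -0.55910909,  0.22857736]), 'ee_rot': array([-3.13972267e+00, -1.29821193e-04,  3.68790277e-01]), 'ft_force': array([ 0.24347   ,  1.1309787 , -0.22780346]), 'wrist_torque': array([ 0.01412232, -0.03017992, -0.00764   ]), 'width': 0.09292624097100424} 0.011
side {'mtx': array([[521.40264402,   0.        , 328.5907422 ],
       [  0.        , 521.40264402, 242.79529607],
       [  0.        ,   0.        ,   1.        ]]), 'k1': -0.11780091990765625, 'xyz': array([0.08495927, 0.78562229, 1.23796119]), 'orientation': array([-2.46410844e+00,  3.61688437e-04, -2.60401201e+00])}
top {'mtx': array([[508.27176145,   0.        , 325.82870821],
       [  0.        , 508.27176145, 239.18409769],
       [  0.        ,   0.        ,   1.        ]]), 'k1': -0.07794870894510172, 'xyz': array([0.36060353, 0.01806977, 1.60432345]), 'orientation': array([-3.02021138e+00,  1.82926492e-03, -1.56327248e+00])}
```

View pics/side0.png

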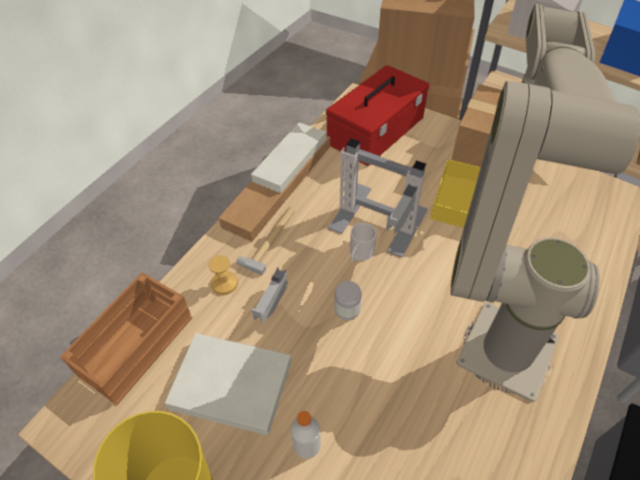

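View pics/top0.png

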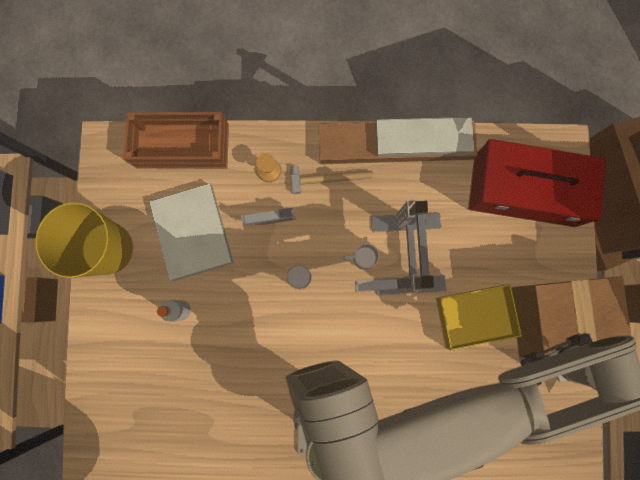

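```bash
cat > h.py <<'E'
import numpy as np,cv2
from scipy.spatial.transform import Rotation as R
from workcell import ctrl
def ray(f,uv):
    u=(np.array(uv,float)-f["mtx"][:2,2])/f["mtx"][0,0]; s=u.copy()
    for _ in range(20): s=u/(1+f["k1"]*(s@s))
    d=R.from_euler("xyz",f["orientation"]).as_matrix()@np.array([*s,1]); return f["xyz"],d/np.linalg.norm(d)
def onz(f,uv,z):
    o,d=ray(f,uv); return o+d*(z-o[2])/d[2]
def two(f,a,g,b):
    o,d=ray(f,a);p,e=ray(g,b); t=np.linalg.lstsq(np.c_[d,-e],p-o,rcond=None)[0]
    q=o+d*t[0];r=p+e*t[1]; return (q+r)/2,np.linalg.norm(q-r)
def proj(f,P):
    c=R.from_euler("xyz",f["orientation"]).as_matrix().T@(np.array(P)-f["xyz"]); s=c[:2]/c[2]
    return s*(1+f["k1"]*(s@s))*f["mtx"][0,0]+f["mtx"][:2,2]
def crop(f,x,y,w,h,k): return cv2.resize(f["color"][y:y+h,x:x+w,::-1],None,fx=k,fy=k,interpolation=cv2.INTER_CUBIC)
E
python3 - <<'E'
from h import *
s=ctrl.grab_frame("side");t=ctrl.grab_frame("top")
a=crop(s,325,130,110,130,4.6)[:598]; b=crop(s,235,255,70,70,4.2)
c=crop(t,235,195,70,45,4.2)
im=np.zeros((598,800,3),np.uint8); im[:a.shape[0],:a.shape[1]]=a; im[:294,506:800]=b; im[300:300+c.shape[0],506:800]=c
cv2.imwrite("pics/c1.png",im)
d=crop(t,345,195,105,105,5.6); cv2.imwrite("pics/c2.png",d)
E
```

```text
(no output)
```

View pics/c1.png

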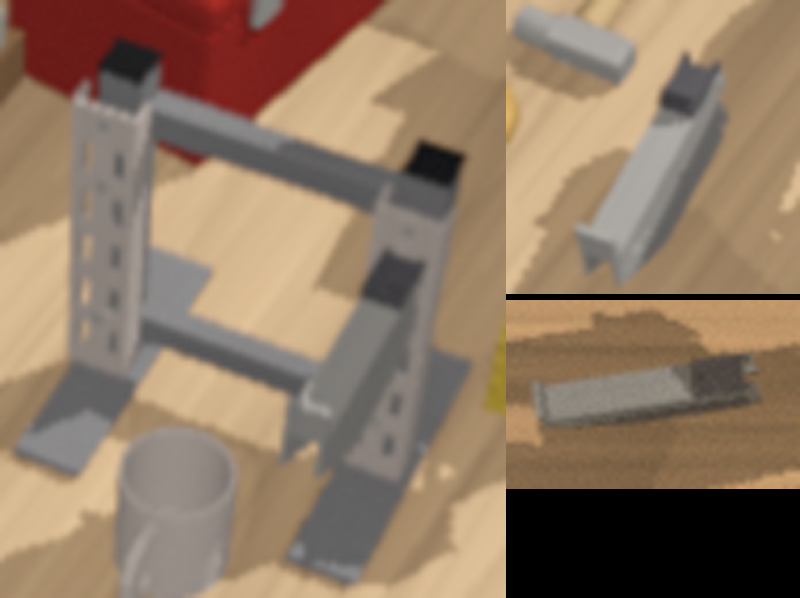

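View pics/c2.png

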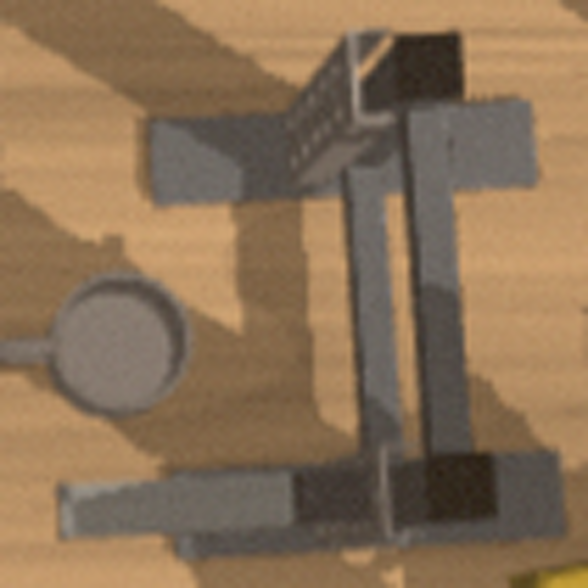

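```bash
python3 - <<'E'
from h import *
np.set_printoptions(precision=4,suppress=True)
s=ctrl.grab_frame("side");t=ctrl.grab_frame("top")
T=lambda x,y:((x-.5*5.6+2.8)/5.6+345-.5+.0,y/5.6+195-.5)
S=lambda x,y:(x/4.6+325-.5,y/4.6+130-.5)
SB=lambda x,y:((x-506)/4.2+235-.5,y/4.2+255-.5)
TB=lambda x,y:((x-506)/4.2+235-.5,(y-300)/4.2+195-.5)
for p in [(150,120),(155,205),(533,100),(537,183),(182,556),(555,452),(565,533)]: print("top foot",onz(t,T(*p),.008))
for p in [(15,455),(78,475),(287,560),(355,582)]: print("side foot",onz(s,S(*p),.008))
for n,a,b in [("far strip top +y",(350,35),(75,95)),("far strip top -y",(358,120),(150,112)),("near -y",(390,543),(452,215)),("near +y",(380,450),(375,190))]: print(n,*two(t,T(*a),s,S(*b)))
for p in [(545,382),(690,363),(548,422),(697,397)]: print("br top z70",onz(t,TB(*p),.07))
for p in [(592,232),(660,108),(632,243),(705,115)]: print("br side z70",onz(s,SB(*p),.07))
for p in [(690,363),(748,357),(697,397),(750,395)]: print("catch z79",onz(t,TB(*p),.079))
for p in [(758,358),(762,398)]: print("prong z75",onz(t,TB(*p),.075))
E
```

```text
top foot [ 0.6309 -0.1217  0.008 ]
top foot [ 0.5822 -0.1244  0.008 ]
top foot [ 0.6443 -0.3408  0.008 ]
top foot [ 0.5965 -0.3421  0.008 ]
top foot [ 0.3844 -0.1389  0.008 ]
top foot [ 0.4437 -0.3494  0.008 ]
top foot [ 0.3983 -0.3543  0.008 ]
side foot [ 0.6235 -0.1119  0.008 ]
side foot [ 0.5783 -0.1184  0.008 ]
side foot [ 0.4255 -0.1255  0.008 ]
side foot [ 0.3795 -0.132   0.008 ]
far strip top +y [ 0.6306 -0.1963  0.2595] 1.1946315876369282e-05
far strip top -y [ 0.5847 -0.2001  0.2645] 0.007620578139700552
near -y [ 0.3865 -0.2115  0.2664] 0.0013990144395313031
near +y [ 0.4318 -0.2063  0.2679] 0.0024830445647842465
br top z70 [0.6236 0.2745 0.07  ]
br top z70 [0.6384 0.1687 0.07  ]
br top z70 [0.5941 0.2715 0.07  ]
br top z70 [0.6133 0.1631 0.07  ]
br side z70 [0.6168 0.2704 0.07  ]
br side z70 [0.6339 0.1711 0.07  ]
br side z70 [0.5908 0.264  0.07  ]
br side z70 [0.6057 0.1607 0.07  ]
catch z79 [0.6367 0.1678 0.079 ]
catch z79 [0.6414 0.1257 0.079 ]
catch z79 [0.6118 0.1622 0.079 ]
catch z79 [0.6135 0.1238 0.079 ]
prong z75 [0.6415 0.1187 0.075 ]
prong z75 [0.612  0.1154 0.075 ]
```

```bash
cat >> h.py <<'E'
def st():
    s=ctrl.sense(); print("t %.2f"%s["t"],"pos",(s["ee_pos"]*1e3).round(1),"rot",np.degrees(s["ee_rot"]).round(2),"F",s["ft_force"].round(1),"M",s["wrist_torque"].round(2),"w %.1f"%(s["width"]*1e3)); return s
def delta(pos,yaw,pitch=0):
    s=st(); A=R.from_euler("xyz",s["ee_rot"]); B=R.from_euler("xyz",[180,pitch,yaw],degrees=True)
    print("shift mm",(A.inv().apply(np.array(pos)-s["ee_pos"])*1e3).round(1),"turn deg",np.degrees((A.inv()*B).as_rotvec()).round(2))
E
python3 -m pendant '[[93,0,0,-60,0,0,0],[93,0,0,-120,0,0,0],[93,0,0,-170,0,0,0],[93,50,-40,-180,0,0,-10],[93,95,-80,-180,0,0,-20],[93,140,-120,-180,0,0,-30],[93,185,-160,-180,0,0,-40],[93,230,-200,-180,0,0,-50],[93,275,-240,-180,0,0,-60],[93,320,-275,-180,0,0,-70]]' 30
python3 -c "
from h import *
delta([.618,.189,.25],99)"
```

```text
t: 1.55
ee_pos: [0.4162, -0.1859, 0.41]
ee_rot: [3.141, 0.0, 1.596]
ft_force: [1.0, -0.5, -0.8]
width: 0.0929
t 1.55 pos [ 416.2 -185.9  410. ] rot [1.7995e+02 3.0000e-02 9.1460e+01] F [ 1.  -0.5 -0.8] M [-0.02 -0.12 -0.02] w 92.9
shift mm [369.7 211.2 160. ] turn deg [ 0.05  0.03 -7.54]
```

```bash
python3 -m pendant '[[60,50,29,0,0,0,-3],[60,100,57,0,0,0,-6],[60,150,86,0,0,0,-7.5],[60,200,114,0,0,0,-7.5],[60,250,143,40,0,0,-7.5],[60,300,172,80,0,0,-7.5],[60,340,194,120,0,0,-7.5],[60,370,211,160,0,0,-7.5],[60,370,211,200,0,0,-7.5],[60,370,211,200,0,0,-7.5]]'
python3 - <<'E'
from h import *
delta([.618,.189,.11],99)
s=ctrl.grab_frame("side");t=ctrl.grab_frame("top")
im=np.zeros((600,800,3),np.uint8)
a=crop(s,215,230,100,110,4); b=crop(t,225,150,95,100,4)
im[:440,:400]=a;im[:400,410:790]=b;cv2.imwrite("pics/g1.png",im)
E
```

```text
t: 2.8
ee_pos: [0.6165, 0.1862, 0.2044]
ee_rot: [-3.132, 0.001, 1.722]
ft_force: [-0.1, -0.3, 0.4]
width: 0.0601
t 2.80 pos [616.5 186.2 204.4] rot [-1.7947e+02  4.0000e-02  9.8680e+01] F [-0.1 -0.3  0.4] M [-0.06 -0.08 -0.  ] w 60.1
shift mm [ 2.6  2.8 94.4] turn deg [-0.53  0.04 -0.32]
```

View pics/g1.png

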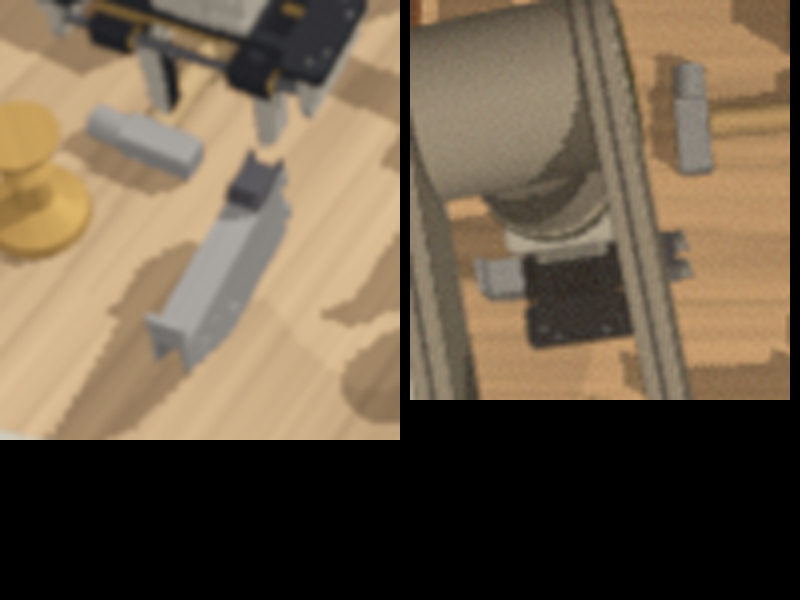

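```bash
python3 -m pendant '[[60,0,0,40,0,0,0],[60,0,0,80,0,0,0],[60,0,0,110,0,0,0],[60,0,0,130,0,0,0],[60,0,0,145,0,0,0],[60,0,0,152,0,0,0],[60,0,0,157,0,0,0],[60,0,0,157,0,0,0]]'
python3 -c "
from h import *
delta([.618,.189,.046],99)"
```

```text
t: 3.9
ee_pos: [0.6195, 0.1864, 0.0529]
ee_rot: [3.141, 0.0, 1.721]
ft_force: [0.7, -0.4, -0.4]
width: 0.0596
t 3.90 pos [619.5 186.4  52.9] rot [179.98   0.    98.63] F [ 0.7 -0.4 -0.4] M [-0.03 -0.03 -0.  ] w 59.6
shift mm [ 2.8 -1.1  6.9] turn deg [ 0.02  0.   -0.37]
```

```bash
python3 -m pendant '[[60,3,-1,7,0,0,-0.4],[60,3,-1,7,0,0,-0.4],[20,3,-1,7,0,0,-0.4],[20,3,-1,7,0,0,-0.4],[20,3,-1,7,0,0,-0.4],[20,3,-1,7,0,0,-0.4],[20,3,-1,7,0,0,-0.4],[20,3,-1,7,0,0,-0.4]]' 15
python3 -m pendant '[[20,0,0,0,0,0,0],[20,0,0,0,0,0,0],[20,0,0,0,0,0,0]]' 50
python3 -c "
from h import *
st()"
```

```text
t: 4.9
ee_pos: [0.6183, 0.1891, 0.046]
ee_rot: [3.141, 0.0, 1.728]
ft_force: [1.4, -0.8, 0.5]
width: 0.0264
t: 5.28
ee_pos: [0.6183, 0.1891, 0.046]
ee_rot: [3.141, 0.0, 1.728]
ft_force: [2.4, -0.1, 1.2]
width: 0.0258
t 5.28 pos [618.3 189.1  46. ] rot [179.95   0.    99.03] F [ 2.4 -0.1  1.2] M [-0.04 -0.61 -0.04] w 25.8
```

```bash
python3 -m pendant '[[20,0,0,-20,0,0,0],[20,0,0,-60,0,0,0],[20,0,0,-110,0,0,0],[20,0,0,-160,0,0,0],[20,0,0,-165,0,0,0],[20,0,0,-165,0,0,0]]'
python3 - <<'E'
from h import *
st()
s=ctrl.grab_frame("side")
g=cv2.cvtColor(s["color"],cv2.COLOR_RGB2GRAY)
S=lambda x,y:np.array((x/4.6+325-.5,y/4.6+130-.5))
psi=np.radians(3.3);n=np.array([np.sin(psi),-np.cos(psi),0]);ey=np.array([np.cos(psi),np.sin(psi),0])
P0=np.array([.601,-.115,0])+.075*n
P0=P0
def hit(uv):
    o,d=ray(s,uv);q=o+d*((P0-o)@n)/(d@n);return (q-P0)@ey,q[2]
a,b=S(119,120),S(108.5,375)
N=200;xs=a[0]+(b[0]-a[0])*np.linspace(0,1,N);ys=a[1]+(b[1]-a[1])*np.linspace(0,1,N)
pr=cv2.remap(g,xs.astype(np.float32)[None],ys.astype(np.float32)[None],cv2.INTER_LINEAR)[0].astype(int)
for i in range(0,N,2):
    y,z=hit((xs[i],ys[i]));print("%.1f:%d(%.0f)"%(z*1e3,pr[i],y*1e3),end=" ")
print(s["color"].shape, "tops",[hit(S(*p)) for p in [(75,95),(150,112)]],"bottom",[hit(S(*p)) for p in [(70,365),(130,378)]])
t=ctrl.grab_frame("top"); im=np.zeros((600,800,3),np.uint8)
c=crop(s,335,140,45,75,8);im[:600,:360]=c
d=crop(s,235,170,90,120,4);im[:480,370:730]=d
cv2.imwrite("pics/l1.png",im)
E
```

```text
t: 6.02
ee_pos: [0.6173, 0.1891, 0.2101]
ee_rot: [-3.141, 0.0, 1.728]
ft_force: [0.7, 0.0, -4.6]
width: 0.0254
t 6.03 pos [617.3 189.1 210.1] rot [-179.94    0.     99.04] F [ 0.7  0.  -4.6] M [-0.09 -0.09  0.03] w 25.4
259.2:99(-9) 257.2:96(-9) 255.1:94(-9) 253.0:91(-9) 250.9:88(-9) 248.8:89(-9) 246.7:91(-9) 244.7:106(-9) 242.5:123(-9) 240.4:145(-9) 238.3:164(-9) 236.2:174(-9) 234.1:178(-9) 232.0:174(-9) 229.8:165(-9) 227.7:154(-9) 225.6:155(-9) 223.4:159(-9) 221.3:169(-9) 219.1:178(-9) 217.0:181(-9) 214.8:181(-9) 212.6:177(-9) 210.5:168(-9) 208.3:157(-9) 206.1:144(-9) 203.9:131(-9) 201.7:122(-9) 199.6:116(-9) 197.4:114(-9) 195.1:113(-9) 192.9:113(-9) 190.7:113(-9) 188.5:114(-9) 186.3:113(-9) 184.1:113(-9) 181.8:113(-9) 179.6:113(-9) 177.3:113(-9) 175.1:113(-9) 172.8:113(-9) 170.6:113(-9) 168.3:113(-9) 166.1:113(-9) 163.8:114(-9) 161.5:113(-9) 159.2:113(-9) 156.9:113(-9) 154.6:113(-9) 152.3:114(-9) 150.0:114(-9) 147.7:113(-9) 145.4:113(-9) 143.1:113(-9) 140.8:113(-9) 138.4:113(-9) 136.1:114(-9) 133.8:114(-9) 131.4:114(-9) 129.1:114(-9) 126.7:113(-9) 124.4:113(-9) 122.0:113(-9) 119.6:113(-9) 117.2:113(-9) 114.9:114(-9) 112.5:114(-9) 110.1:113(-9) 107.7:113(-9) 105.3:113(-9) 102.9:113(-9) 100.4:114(-9) 98.0:113(-9) 95.6:114(-9) 93.2:116(-9) 90.7:118(-9) 88.3:120(-9) 85.8:123(-9) 83.4:126(-9) 80.9:127(-9) 78.4:128(-9) 76.0:127(-9) 73.5:124(-9) 71.0:120(-9) 68.5:117(-9) 66.0:114(-9) 63.5:113(-9) 61.0:112(-9) 58.5:112(-9) 56.0:113(-9) 53.4:117(-9) 50.9:121(-9) 48.4:126(-9) 45.8:128(-9) 43.3:130(-9) 40.7:129(-9) 38.2:128(-9) 35.6:123(-9) 33.0:118(-9) 30.4:110(-9) (480, 640, 3) tops [(np.float64(0.021075641240277703), np.float64(0.26709116180610293)), (np.float64(-0.02917761306631619), np.float64(0.2739645276732856))] bottom [(np.float64(0.020177067218133976), np.float64(0.024465912339740603)), (np.float64(-0.025130615034897805), np.float64(0.03427680077838069))]
```

View pics/l1.png

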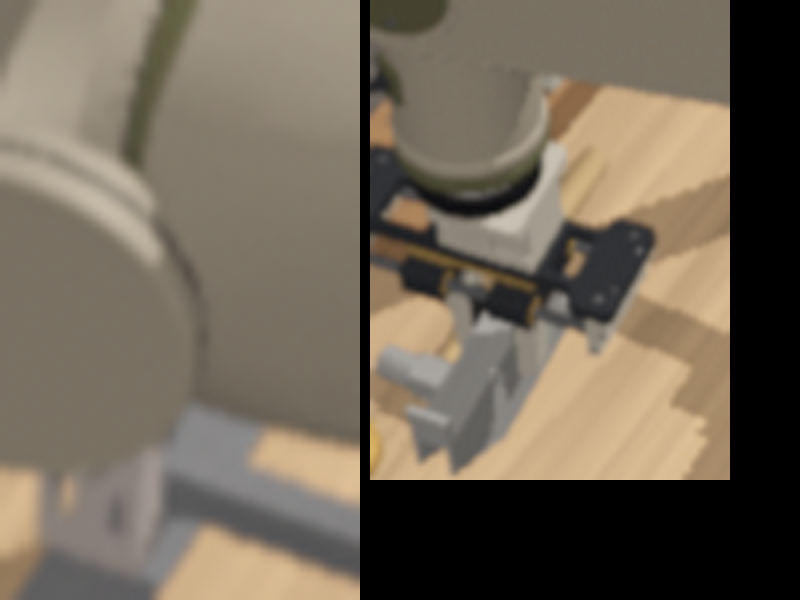

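```bash
python3 - <<'E'
from h import *
s=ctrl.grab_frame("side"); g=cv2.cvtColor(cv2.imread("pics/side0.png"),cv2.COLOR_BGR2GRAY)
S=lambda x,y:np.array((x/4.6+325-.5,y/4.6+130-.5))
psi=np.radians(3.3);n=np.array([np.sin(psi),-np.cos(psi),0]);ey=np.array([np.cos(psi),np.sin(psi),0])
P0=np.array([.601,-.115,0])+.075*n
def hit(uv):
    o,d=ray(s,uv);q=o+d*((P0-o)@n)/(d@n);return (q-P0)@ey,q[2]
for yy in(-.011,):
  z=np.arange(.02,.275,.002)
  uv=np.array([proj(s,P0+ey*yy+np.array([0,0,zz])) for zz in z]).astype(np.float32)
  out=[]
  for dy in (-.013,-.011,-.009):
    uv=np.array([proj(s,P0+ey*dy+np.array([0,0,zz])) for zz in z]).astype(np.float32)
    out.append(cv2.remap(g,uv[None,:,0].copy(),uv[None,:,1].copy(),cv2.INTER_LINEAR)[0].astype(int))
  for i,zz in enumerate(z): print("%d:%d/%d/%d"%(zz*1e3,out[0][i],out[1][i],out[2][i]),end=" ")
print()
for zz in (.22,.18,.10):
  ys=np.arange(-.03,.03,.002); uv=np.array([proj(s,P0+ey*dy+np.array([0,0,zz])) for dy in ys]).astype(np.float32)
  p=cv2.remap(g,uv[None,:,0].copy(),uv[None,:,1].copy(),cv2.INTER_LINEAR)[0].astype(int); print(zz,[(int(round(a*1e3)),int(b)) for a,b in zip(ys,p)])
E
```

```text
20:96/96/96 22:96/97/96 23:98/97/97 25:99/99/101 27:104/105/105 29:110/110/111 31:115/116/117 33:122/123/124 35:127/127/127 37:129/130/130 39:131/132/131 41:132/132/131 43:132/132/131 45:131/130/130 47:129/129/129 49:127/125/126 51:123/120/122 53:119/115/119 55:116/111/115 57:113/107/114 59:112/106/115 61:112/106/115 63:113/106/116 65:113/107/117 67:114/109/119 69:117/113/121 71:120/117/125 73:124/123/128 75:127/127/130 77:129/129/130 79:131/131/131 81:132/132/132 83:132/133/133 85:132/133/134 87:131/133/135 89:130/130/131 91:127/126/128 93:124/121/121 95:118/113/112 97:112/107/108 99:109/104/106 101:107/102/105 103:106/103/105 105:106/103/107 107:107/107/111 109:112/112/115 111:116/117/120 113:122/123/125 115:127/127/128 117:129/130/131 119:131/131/131 121:131/132/132 123:132/132/132 125:131/132/132 127:131/131/130 129:129/127/126 131:125/122/120 133:120/115/114 135:114/108/109 137:111/106/108 139:111/105/107 141:110/104/108 143:110/104/108 145:111/105/110 147:112/107/112 149:115/111/116 151:119/117/121 153:123/122/125 155:127/127/129 157:130/130/130 159:131/131/131 161:132/131/131 
[... 1214 characters left out ...]
 140), (28, 140)]
0.18 [(-30, 133), (-28, 143), (-26, 150), (-24, 150), (-22, 143), (-20, 135), (-18, 130), (-16, 123), (-14, 112), (-12, 106), (-10, 103), (-8, 112), (-6, 121), (-4, 129), (-2, 131), (0, 132), (2, 132), (4, 133), (6, 134), (8, 135), (10, 133), (12, 128), (14, 126), (16, 126), (18, 130), (20, 133), (22, 137), (24, 139), (26, 141), (28, 141)]
0.1 [(-30, 138), (-28, 147), (-26, 151), (-24, 150), (-22, 146), (-20, 139), (-18, 133), (-16, 125), (-14, 114), (-12, 107), (-10, 102), (-8, 111), (-6, 120), (-4, 127), (-2, 130), (0, 131), (2, 132), (4, 135), (6, 147), (8, 159), (10, 170), (12, 156), (14, 137), (16, 131), (18, 133), (20, 143), (22, 157), (24, 174), (26, 180), (28, 185)]
```

```bash
python3 -c "
from h import *
delta([.6012,-.0962,.207],93.3)"
```

```text
t 6.17 pos [616.2 188.8 207.5] rot [-1.7971e+02  2.0000e-02  9.9030e+01] F [-0.4  0.1 -3.3] M [-0.07 -0.09 -0.02] w 25.8
shift mm [-279.1  -59.6    0.9] turn deg [-0.29  0.03  5.73]
```

```bash
python3 -m pendant '[[20,-30,-6,0,0,0,1],[20,-70,-15,0,0,0,2],[20,-115,-25,0,0,0,3],[20,-160,-34,0,0,0,4],[20,-205,-44,0,0,0,5],[20,-245,-52,0,0,0,5.7],[20,-268,-57,0,0,0,5.7],[20,-279,-59.5,0,0,0,5.7],[20,-279,-59.5,0,0,0,5.7]]'
python3 - <<'E'
from h import *
delta([.6012,-.0962,.207],93.3)
s=ctrl.grab_frame("side"); t=ctrl.grab_frame("top"); im=np.zeros((600,800,3),np.uint8)
cv2.imwrite("pics/s2.png",s["color"][:,:,::-1]);cv2.imwrite("pics/t2.png",t["color"][:,:,::-1])
im[:600,:480]=crop(s,325,125,80,100,6)
im[:400,485:800]=crop(t,345,180,63,80,5)
cv2.imwrite("pics/p1.png",im)
E
```

```text
t: 7.3
ee_pos: [0.6023, -0.0958, 0.2094]
ee_rot: [-3.14, -0.001, 1.628]
ft_force: [0.3, 0.6, -4.4]
width: 0.0258
t 7.30 pos [602.3 -95.8 209.4] rot [-1.7989e+02 -5.0000e-02  9.3280e+01] F [ 0.3  0.6 -4.4] M [-0.02 -0.08  0.06] w 25.8
shift mm [-0.3 -1.2  2.4] turn deg [-0.11 -0.05 -0.02]
```

View pics/p1.png

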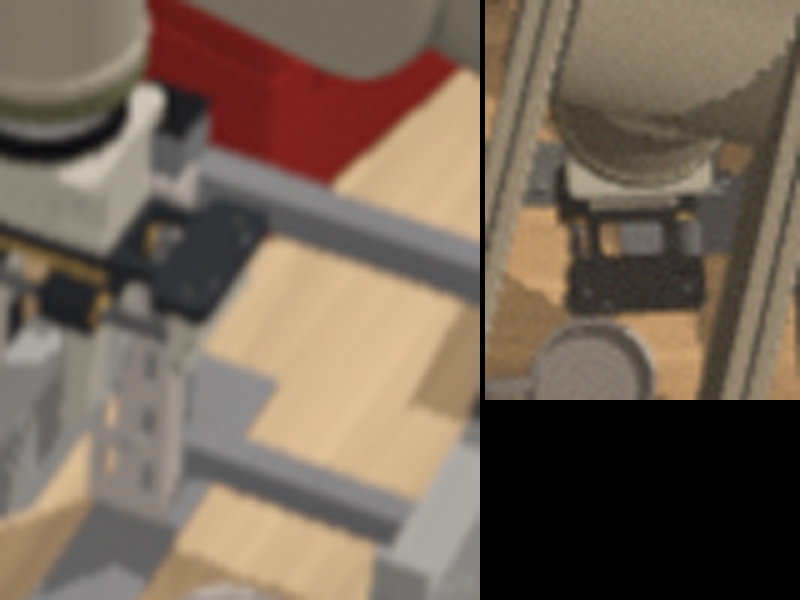

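```bash
python3 - <<'E'
from h import *
s=ctrl.grab_frame("side"); q=ctrl.sense(); y=q["ee_rot"][2]
n=np.array([np.sin(y),-np.cos(y),0]); n=np.array([-np.cos(y),-np.sin(y),0]); ey=np.array([-n[1],n[0],0])
O=q["ee_pos"]+65*1e-3*n-np.array([0,0,.046])
print(O,n,ey)
im=crop(s,300,170,70,65,9)
for x,yy,z in [(-150,-13,92),(-150,13,92),(-150,-13,20),(-105,-13,70),(-105,13,70),(-150,-13,70)]:
    u=proj(s,O+n*x/1e3+ey*yy/1e3+np.array([0,0,z/1e3])); print((x,yy,z),u.round(1),((u-[300,170]+.5)*9).round())
    cv2.circle(im,tuple(int(v) for v in (u-[300,170]+.5)*9),3,(0,0,255),-1)
cv2.imwrite("pics/q1.png",im)
E
```

```text
[ 0.60672792 -0.15945059  0.16424828] [ 0.05923802 -0.99824389  0.        ] [0.99824389 0.05923802 0.        ]
(-150, -13, 92) [320.4 197.8] [188. 255.]
(-150, 13, 92) [311.6 194.5] [109. 225.]
(-150, -13, 20) [320.7 216.3] [191. 421.]
(-105, -13, 70) [328.3 192.7] [260. 209.]
(-105, 13, 70) [319.8 189.5] [183. 180.]
(-150, -13, 70) [320.5 203.6] [189. 307.]
```

View pics/q1.png

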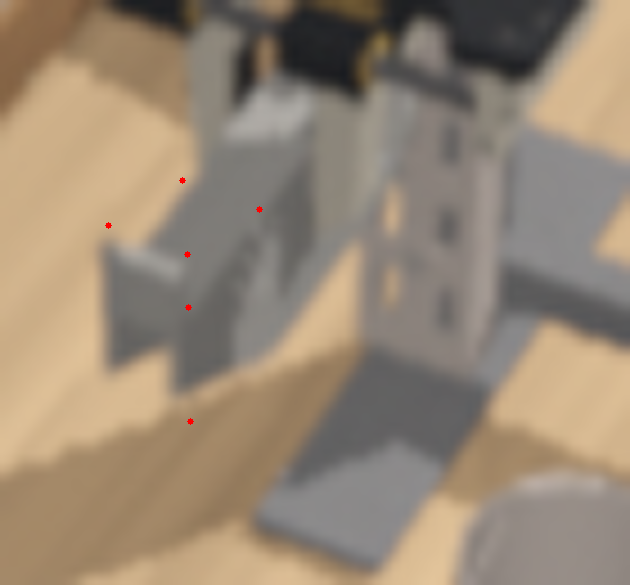

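```bash
python3 -m pendant '[[20,-8,0,0,0,0,0],[20,-16,0,0,0,0,0],[20,-18,0,0,0,0,0],[20,-18,0,0,0,0,0]]'; python3 -c "
from h import *
st()"; python3 -m pendant '[[20,-1,0,0,0,0,0],[20,-2,0,0,0,0,0],[20,-3,0,0,0,0,0],[20,-4,0,0,0,0,0],[20,-4,0,0,0,0,0]]'; python3 -c "
from h import *
st()"
```

```text
t: 7.95
ee_pos: [0.6039, -0.114, 0.2106]
ee_rot: [-3.142, -0.0, 1.629]
ft_force: [-0.0, -0.5, -3.8]
width: 0.0256
t 7.95 pos [ 603.9 -114.   210.6] rot [-1.800e+02 -1.000e-02  9.331e+01] F [-0.  -0.5 -3.8] M [-0.03 -0.12  0.05] w 25.6
t: 8.57
ee_pos: [0.6042, -0.1178, 0.2107]
ee_rot: [3.142, 0.0, 1.629]
ft_force: [0.4, 0.7, -3.4]
width: 0.0256
t 8.57 pos [ 604.2 -117.8  210.7] rot [180.     0.    93.33] F [ 0.4  0.7 -3.4] M [-0.13 -0.06 -0.02] w 25.6
```

```bash
python3 -m pendant '[[20,-1,0,1,0,0,0],[20,-2,0,1,0,0,0],[20,-3,0,1,0,0,0],[20,-3,0,1,0,0,0]]'; python3 -m pendant '[[20,-1,0,0,0,0,0],[20,-2,0,0,0,0,0],[20,-2,0,0,0,0,0]]'
```

```text
t: 9.07
ee_pos: [0.6044, -0.1208, 0.2097]
ee_rot: [3.142, 0.0, 1.629]
ft_force: [-0.0, -0.1, -4.2]
width: 0.0257
t: 9.45
ee_pos: [0.6045, -0.1228, 0.2096]
ee_rot: [-3.142, -0.0, 1.629]
ft_force: [-0.5, 0.3, -3.8]
width: 0.0256
```

```bash
python3 -m pendant '[[20,-1,0,0,0,0,0],[20,-2,0,0,0,0,0],[20,-2,0,0,0,0,0]]'
```

```text
t: 9.82
ee_pos: [0.6046, -0.1248, 0.2096]
ee_rot: [-3.142, -0.0, 1.629]
ft_force: [-0.1, 0.3, -2.9]
width: 0.026
```

```bash
for i in 1 2; do :; done; python3 -m pendant '[[20,-1,0,0,0,0,0],[20,-2,0,0,0,0,0],[20,-2,0,0,0,0,0]]'; python3 -m pendant '[[20,-1,0,0,0,0,0],[20,-2,0,0,0,0,0],[20,-2,0,0,0,0,0]]'
```

```text
t: 10.2
ee_pos: [0.6047, -0.1268, 0.2096]
ee_rot: [3.142, 0.0, 1.629]
ft_force: [0.2, 0.3, -3.6]
width: 0.0256
t: 10.58
ee_pos: [0.6048, -0.1286, 0.2096]
ee_rot: [-3.142, -0.0, 1.629]
ft_force: [-0.6, 1.1, -4.3]
width: 0.0256
```

```bash
python3 -m pendant '[[20,-1,0,0,0,0,0],[20,-2,0,0,0,0,0],[20,-2,0,0,0,0,0]]'; python3 -c "
from h import *
st()"
```

```text
t: 10.95
ee_pos: [0.6049, -0.129, 0.2097]
ee_rot: [-3.141, -0.003, 1.63]
ft_force: [-2.2, 9.3, -1.8]
width: 0.0257
t 10.95 pos [ 604.9 -129.   209.7] rot [-1.7998e+02 -1.5000e-01  9.3390e+01] F [-2.2  9.3 -1.8] M [ 1.24  0.13 -0.11] w 25.7
```

```bash
python3 -m pendant '[[20,0,0,-1,0,0,0],[20,0,0,-2,0,0,0],[20,0,0,-3,0,0,0],[20,0,0,-3,0,0,0]]';python3 -m pendant '[[20,0,0,-1,0,0,0],[20,0,0,-2,0,0,0],[20,0,0,-3,0,0,0],[20,0,0,-3,0,0,0]]'; python3 -c "
from h import *
st()"
```

```text
t: 11.45
ee_pos: [0.6045, -0.1288, 0.2117]
ee_rot: [-3.14, -0.003, 1.63]
ft_force: [-0.6, 8.5, -4.8]
width: 0.0256
t: 11.95
ee_pos: [0.6044, -0.1287, 0.2147]
ee_rot: [-3.14, -0.003, 1.63]
ft_force: [-1.8, 8.2, -5.9]
width: 0.0258
t 11.95 pos [ 604.4 -128.7  214.7] rot [-179.9    -0.19   93.4 ] F [-1.8  8.2 -5.9] M [ 1.31  0.03 -0.01] w 25.8
```

```bash
python3 -m pendant '[[20,0,0,2,0,0,0],[20,0,0,4,0,0,0],[20,0,0,6,0,0,0],[20,0,0,8,0,0,0],[20,0,0,8,0,0,0]]';python3 -m pendant '[[20,0,0,1,0,0,0],[20,0,0,2,0,0,0],[20,0,0,3,0,0,0],[20,0,0,3,0,0,0]]'; python3 -c "
from h import *
st()"
```

```text
t: 12.58
ee_pos: [0.6049, -0.1306, 0.2074]
ee_rot: [-3.141, -0.0, 1.629]
ft_force: [0.8, 2.0, -5.0]
width: 0.0256
t: 13.08
ee_pos: [0.6049, -0.1306, 0.2045]
ee_rot: [-3.141, -0.0, 1.629]
ft_force: [-0.4, 2.8, -4.8]
width: 0.0259
t 13.07 pos [ 604.9 -130.6  204.5] rot [-1.7999e+02 -1.0000e-02  9.3330e+01] F [-0.4  2.8 -4.8] M [ 0.39 -0.07  0.01] w 25.9
```

```bash
python3 -m pendant '[[20,-1,0,0,0,0,0],[20,-2,0,0,0,0,0],[20,-2,0,0,0,0,0]]';python3 -m pendant '[[20,-1,0,0,0,0,0],[20,-2,0,0,0,0,0],[20,-2,0,0,0,0,0]]'; python3 -c "
from h import *
st()"
```

```text
t: 13.45
ee_pos: [0.605, -0.1325, 0.2044]
ee_rot: [-3.141, -0.001, 1.629]
ft_force: [-0.2, 5.3, -4.5]
width: 0.0256
t: 13.82
ee_pos: [0.6051, -0.1341, 0.2045]
ee_rot: [-3.141, -0.001, 1.629]
ft_force: [-0.9, 6.9, -4.6]
width: 0.026
t 13.82 pos [ 605.1 -134.1  204.5] rot [-1.7998e+02 -6.0000e-02  9.3350e+01] F [-0.9  6.9 -4.6] M [ 0.86 -0.05  0.02] w 26.0
```

```bash
python3 -m pendant '[[20,-1,0,0,0,0,0],[20,-2,0,0,0,0,0],[20,-2,0,0,0,0,0]]';python3 -m pendant '[[20,-1,0,0,0,0,0],[20,-2,0,0,0,0,0],[20,-3,0,0,0,0,0],[20,-3,0,0,0,0,0]]'; python3 -c "
from h import *
st()"
```

```text
t: 14.2
ee_pos: [0.6052, -0.1359, 0.2045]
ee_rot: [-3.141, -0.001, 1.629]
ft_force: [-0.1, 7.2, -2.7]
width: 0.0255
t: 14.7
ee_pos: [0.6053, -0.1376, 0.2045]
ee_rot: [-3.141, -0.003, 1.63]
ft_force: [-1.6, 12.7, -2.4]
width: 0.0259
t 14.70 pos [ 605.3 -137.6  204.5] rot [-179.96   -0.18   93.4 ] F [-1.6 12.7 -2.4] M [ 1.71  0.18 -0.04] w 25.9
```

```bash
python3 -m pendant '[[20,0.5,0,0,0,0,0],[20,0.7,0,1,0,0,0],[20,0.7,0,2,0,0,0],[20,0.7,0,3,0,0,0],[20,0.7,0,4,0,0,0],[20,0.7,0,4,0,0,0]]';python3 -m pendant '[[20,0,0,1,0,0,0],[20,0,0,2,0,0,0],[20,0,0,3,0,0,0],[20,0,0,3,0,0,0]]'; python3 -c "
from h import *
st()"
```

```text
t: 15.45
ee_pos: [0.6057, -0.1375, 0.201]
ee_rot: [3.141, -0.002, 1.63]
ft_force: [-0.7, 9.9, -2.1]
width: 0.0256
t: 15.95
ee_pos: [0.6057, -0.1376, 0.198]
ee_rot: [3.141, -0.002, 1.63]
ft_force: [0.4, 10.2, -1.3]
width: 0.0259
t 15.95 pos [ 605.7 -137.6  198. ] rot [ 1.7996e+02 -1.1000e-01  9.3390e+01] F [ 0.4 10.2 -1.3] M [ 1.32 -0.05  0.06] w 25.9
```

```bash
python3 -m pendant '[[20,0,0,1,0,0,0],[20,0,0,2,0,0,0],[20,0,0,2,0,0,0]]';python3 -m pendant '[[20,0,0,1,0,0,0],[20,0,0,2,0,0,0],[20,0,0,2,0,0,0]]'; python3 -c "
from h import *
st()"
```

```text
t: 16.32
ee_pos: [0.6056, -0.1376, 0.1957]
ee_rot: [3.141, -0.002, 1.63]
ft_force: [0.1, 9.8, -2.8]
width: 0.0256
t: 16.7
ee_pos: [0.6057, -0.1376, 0.1939]
ee_rot: [3.141, -0.002, 1.63]
ft_force: [0.4, 9.6, -2.3]
width: 0.0253
t 16.70 pos [ 605.7 -137.6  193.9] rot [ 1.7997e+02 -1.1000e-01  9.3390e+01] F [ 0.4  9.6 -2.3] M [ 1.47 -0.08  0.05] w 25.3
```

```bash
python3 -m pendant '[[20,0,0,1,0,0,0],[20,0,0,1,0,0,0]]';python3 -m pendant '[[20,0,0,1,0,0,0],[20,0,0,1,0,0,0]]'; python3 -c "
from h import *
st()"
```

```text
t: 16.95
ee_pos: [0.6058, -0.1376, 0.1935]
ee_rot: [3.141, -0.002, 1.63]
ft_force: [-0.7, 10.3, 1.4]
width: 0.0257
t: 17.2
ee_pos: [0.6059, -0.1376, 0.1934]
ee_rot: [3.14, -0.002, 1.63]
ft_force: [-4.2, 11.0, 5.1]
width: 0.0259
t 17.20 pos [ 605.9 -137.6  193.4] rot [ 1.7992e+02 -9.0000e-02  9.3390e+01] F [-4.2 11.   5.1] M [ 1.6   0.63 -0.01] w 25.9
```

```bash
python3 -m pendant '[[20,0,0,1,0,0,0],[20,0,0,1,0,0,0]]';python3 -m pendant '[[20,0,0,1,0,0,0],[20,0,0,1,0,0,0]]';python3 -m pendant '[[20,0.5,0,0,0,0,0],[20,0.5,0,0,0,0,0]]';python3 -m pendant '[[20,0.6,0,0,0,0,0],[20,0.6,0,0,0,0,0]]'; python3 -c "
from h import *
st()"
```

```text
t: 17.45
ee_pos: [0.606, -0.1375, 0.1933]
ee_rot: [3.14, -0.001, 1.63]
ft_force: [-5.9, 13.4, 10.2]
width: 0.0256
t: 17.7
ee_pos: [0.6062, -0.1375, 0.193]
ee_rot: [3.139, -0.001, 1.63]
ft_force: [-6.8, 13.9, 13.8]
width: 0.0261
t: 17.95
ee_pos: [0.6062, -0.1375, 0.193]
ee_rot: [3.139, -0.0, 1.63]
ft_force: [-6.7, 11.4, 11.6]
width: 0.0255
t: 18.2
ee_pos: [0.6062, -0.1374, 0.193]
ee_rot: [3.139, 0.0, 1.629]
ft_force: [-6.1, 8.6, 11.7]
width: 0.0258
t 18.20 pos [ 606.2 -137.4  193. ] rot [1.7983e+02 2.0000e-02 9.3360e+01] F [-6.1  8.6 11.7] M [ 1.02  1.13 -0.17] w 25.8
```

```bash
python3 -m pendant '[[20,1,0,0,0,0,0],[20,1,0,0,0,0,0]]';python3 -m pendant '[[20,1,0,0,0,0,0],[20,1,0,0,0,0,0]]'; python3 - <<'E'
from h import *
st()
s=ctrl.grab_frame("side"); im=crop(s,300,130,100,100,6); cv2.imwrite("pics/f1.png",im)
E
```

```text
t: 18.45
ee_pos: [0.6063, -0.1372, 0.1929]
ee_rot: [3.138, 0.002, 1.629]
ft_force: [-5.1, 4.9, 10.5]
width: 0.0256
t: 18.7
ee_pos: [0.6064, -0.137, 0.1928]
ee_rot: [3.138, 0.003, 1.628]
ft_force: [-2.9, 3.1, 7.5]
width: 0.0256
t 18.70 pos [ 606.4 -137.   192.8] rot [1.7978e+02 1.6000e-01 9.3300e+01] F [-2.9  3.1  7.5] M [-0.13  0.53 -0.12] w 25.6
```

View pics/f1.png

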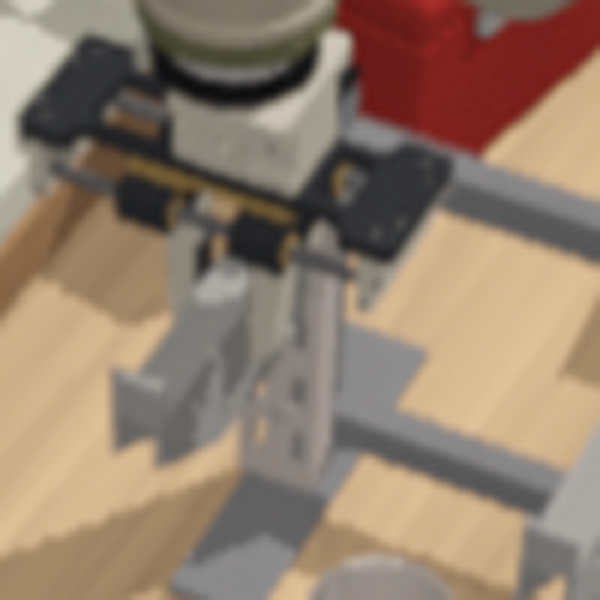

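```bash
python3 -m pendant '[[20,0,0,-1,0,0,0],[20,0,0,-2,0,0,0],[20,0,0,-3,0,0,0],[20,0,0,-3,0,0,0]]';python3 -m pendant '[[20,0,0,-1,0,0,0],[20,0,0,-2,0,0,0],[20,0,0,-2,0,0,0]]';python3 -m pendant '[[20,0,0,-1,0,0,0],[20,0,0,-1,0,0,0]]'
```

```text
t: 19.25
ee_pos: [0.6055, -0.1364, 0.193]
ee_rot: [3.141, 0.001, 1.629]
ft_force: [0.7, -2.0, 2.7]
width: 0.0255
t: 19.62
ee_pos: [0.6047, -0.1356, 0.1936]
ee_rot: [-3.14, -0.001, 1.629]
ft_force: [1.9, 0.0, -4.4]
width: 0.0253
t: 19.88
ee_pos: [0.605, -0.1357, 0.1954]
ee_rot: [-3.141, -0.0, 1.629]
ft_force: [0.2, 0.2, -4.6]
width: 0.0257
```

```bash
python3 -m pendant '[[20,0,0,-1,0,0,0],[20,0,0,-1,0,0,0]]';python3 -m pendant '[[20,0,0,-1,0,0,0],[20,0,0,-1,0,0,0]]'
```

```text
t: 20.12
ee_pos: [0.6048, -0.1357, 0.1956]
ee_rot: [-3.14, -0.001, 1.629]
ft_force: [1.2, -0.5, -9.7]
width: 0.0256
t: 20.38
ee_pos: [0.6045, -0.1356, 0.1961]
ee_rot: [-3.139, -0.001, 1.629]
ft_force: [1.8, -1.1, -16.9]
width: 0.0257
```

The upward pull meets rising resistance and the spring no longer pushes the arm out, so it is locked. I'll lower it, release and retreat.

```bash
python3 -m pendant '[[20,0,0,2,0,0,0],[20,0,0,4,0,0,0],[20,0,0,4,0,0,0],[20,0,0,4,0,0,0]]' 10; python3 -m pendant '[[32,0,0,4,0,0,0],[45,0,0,4,0,0,0],[55,0,0,4,0,0,0],[55,0,0,4,0,0,0],[55,0,0,4,0,0,0]]'; python3 -c "
from h import *
st()"
```

```text
t: 20.88
ee_pos: [0.6057, -0.136, 0.1945]
ee_rot: [3.14, 0.001, 1.629]
ft_force: [0.7, -0.0, -4.6]
width: 0.0261
t: 21.5
ee_pos: [0.6053, -0.1359, 0.1897]
ee_rot: [3.141, 0.0, 1.629]
ft_force: [-0.5, -0.5, -0.8]
width: 0.0547
t 21.50 pos [ 605.3 -135.9  189.7] rot [179.99   0.    93.33] F [-0.5 -0.5 -0.8] M [-0.07 -0.1   0.04] w 54.7
```

```bash
python3 -m pendant '[[55,0,0,-15,0,0,0],[55,0,0,-40,0,0,0],[55,0,0,-80,0,0,0],[55,0,0,-130,0,0,0],[55,0,0,-170,0,0,0],[55,20,-40,-180,0,0,0],[55,40,-90,-180,0,0,0],[55,60,-140,-180,0,0,0],[55,80,-190,-180,0,0,0],[55,80,-200,-180,0,0,0]]'; python3 - <<'E'
from h import *
st()
s=ctrl.grab_frame("side");t=ctrl.grab_frame("top")
im=np.zeros((600,800,3),np.uint8)
im[:600,:500]=crop(s,320,125,100,120,5);im[:330,500:800]=crop(t,350,190,100,110,3)
cv2.imwrite("pics/e1.png",im);cv2.imwrite("pics/sE.png",s["color"][:,:,::-1])
E
```

```text
t: 22.75
ee_pos: [0.3991, -0.0668, 0.3717]
ee_rot: [3.138, 0.001, 1.63]
ft_force: [0.7, -0.8, -0.3]
width: 0.0552
t 22.75 pos [399.1 -66.8 371.7] rot [1.798e+02 7.000e-02 9.338e+01] F [ 0.7 -0.8 -0.3] M [-0.11 -0.09  0.01] w 55.2
```

View pics/e1.png

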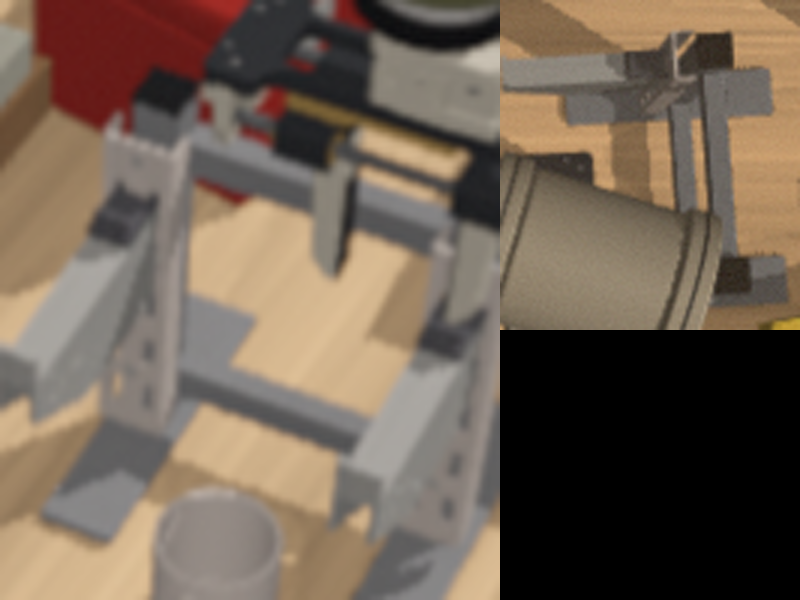

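```bash
python3 -m pendant '[[55,0,0,-20,0,0,0],[55,0,0,-20,0,0,0],[55,0,0,-20,0,0,0],[55,0,0,-20,0,0,0]]'; python3 -c "
from h import *
st(); ctrl.job_done()"
```

```text
t: 23.35
ee_pos: [0.401, -0.0677, 0.3887]
ee_rot: [-3.14, -0.001, 1.629]
ft_force: [0.2, 0.5, -0.1]
width: 0.0551
t 23.35 pos [401.  -67.7 388.7] rot [-1.7991e+02 -3.0000e-02  9.3330e+01] F [ 0.2  0.5 -0.1] M [-0.01 -0.04 -0.03] w 55.1
the job is handed in; nothing more can be done
```

The loose arm is hanging in the top slots of the empty upright with its catch snapped in, and I handed the job in at t = 23.4 s.

I gripped the arm at its balance point and carried it to the strip. My first try was a few millimetres too high and the claws met the strip, at about 9 N. Sliding down with light pressure, I felt them drop into the slots. I pushed in against the catch spring until the rear face touched, then pressed down until it bottomed. The largest force reading during the fit was about 20 N in total.

**Last checks:**
- **Locked:** after bottoming, the outward spring push was gone. The arm lifted about 2 mm freely, and then a gentle upward pull met resistance up to 17 N. I lowered it again before letting go.
- **Position:** the last picture shows the arm hanging against its strip, looking level with the other one. By touch, the locked height came out about 2 to 3 mm below nominal.
- **Clear of everything:** the wrist force reads about zero and the gripper is well above the stand. The mug, the only bystander in the final crops, looked undisturbed.

**What disagreed or went unmeasured:**
- The two cameras differed by 5 to 8 mm on where things were, so I relied on touch for depth and height.
- While opening the gripper I also lowered it a further 4 mm by mistake, with no contact force.
- I did not measure the catch opening or the other bystanders' positions directly after the release.

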